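# Put the impact sockets back on their rail in order of size

### The arm

A 6-joint arm with a two-finger parallel gripper is mounted at the origin on the work surface. World frame = base frame: x ahead of the robot, y to its left, z up, the work surface at z = 0. Lengths are in mm, angles in rad, forces in N, time in s.
With the tool pointing down it reaches from about 275 to 850 mm from the base axis. Payload 19 kg.
Tool frame: the origin (TCP) lies at the very end of the fingers, on their centre line; the grasp point (between the pads) lies 19 mm behind it; z points along the fingers, y is the line along which they close (so a half turn about z gives the same grasp; the last joint's range is limited). The gripper opens to 85 mm and grips with 20 to 120 N. Pads are 22 mm wide; open, the fingers measure 114 mm over their backs; the gripper's body (76 mm by 85 mm) begins 54 mm behind the grasp point. The pads swing forward as they close: fully open they stand 13 mm farther back than shut.
Start: joints at [1.213, 0.15, 1.437, -0, 1.554, -0.134], TCP at [127.62, 560.628, 231.267] pointing down, gripper open.
Joint ranges: [-2.8, 2.8], [-0.68, 2.1], [0.12, 2.68], [-1.39, 4.53], [0.16, 2.79], [-2.81, 2.81]. Speed limits (rad/s): [1.89, 1.89, 2.22, 3.01, 3.01, 3.01].

### API

Orientations are given as a unit quaternion [x, y, z, w].
In Python, from bench import sensors, vision, r, recognise, masks_of gives the robot as it stands.
- The arm moves only by the tool move_arm, never from a script. Its argument "commands" is one flat list of numbers, 4 for each row, row after row: the shift along the tool's x, y, z in m, then the turn about the tool's z in degrees. A call has exactly 5 rows; each row shifts and turns the commanded pose from where the row before left it, along the tool's axes as they then stand; what a row does not reach is not made up. A row lasts 1/10 s, in which the tool goes at most 50 mm and 8.59 degrees, less where a joint would pass 70% of its speed; a pose out of reach is approached as far as the arm can. A call with a gripper value outside its range is refused whole. "grip" is the closure, from -1 (fully open) to 1 (shut), set as the call begins (left out, the last holds). The fingers move at their own pace and stop on an object; "force" is the grip in N (left out, the last holds). Time passes only in rows, so rows that do not move let the fingers close, or fill a call up. It gives the time, the measured TCP pose, the force, the opening and the grip force at its end, in the units of the state.
- sensors.get_obs(): the state, without advancing time (a new reading comes with each control period).
- vision.capture(name): name is "scene" or "top" or "wrist"; returns the picture (420x560x3 uint8, red, green, blue); there is no depth.
- vision.camera_info(name): a dict with "fov_y" (degrees; the focal length in pixels is half the picture's height over the tangent of half this angle, whatever the lens; pixels are square), "cx", "cy" (the principal point, pixels), "rvec" (rotation vector, rad) and "tvec" (3), from world to camera coordinates, as OpenCV has them; the wrist camera has in their place "tool_from_camera" (4x4, takes a point from camera to tool coordinates, whose origin is the TCP and whose axes are the flange's). Camera axes: x right, y down, z forward; pixel columns grow to the right and rows downward; lengths in mm; the calibration is good to about 2 mm. A picture is of the moment at which its call begins: read the wrist's pose just before it. camera_info takes no time and is no camera call.
- r.finish_job(): hands the job in; it is judged then, once.
Trained networks look in the newest picture that a camera, given by its name, has taken for a name from the list of things; names that differ only in an ending like _2 or _b are one class to them, and where a whole thing is asked for, a point or a joint stands for the part that bears it (a point fixed in the world has none). Each returns a list of dicts, best first, with "confidence" (0 to 1); they miss things now and then, are a little off and sometimes report something else, mostly with a low value. They report only what shows in the picture. A call takes as long as a camera call. They do not tell look-alikes from the thing itself.
- recognise(camera, thing): "extent" ([left, top, right, bottom] in pixels, round what is visible of it).
- masks_of(camera, thing): "mask" (420x560 bool, what is visible of it) and "extent" ([left, top, right, bottom] in pixels, round what is visible of it).
The state is a dict: "time": time; "q": joint angles; "qd": joint speeds; "tau": joint torques, N m; "ee_pos": TCP position; "orientation": TCP orientation; "ft_force": force on the tool from outside, world axes, zero at the start; "moment": the same for the moment, N m; "grip_width": opening from 0.0 (shut) to 1.0 (fully open); "grasp_force": force on a finger pad.
Only numpy, scipy, OpenCV 4.12 (cv2) and the standard library are available. Lean on these libraries where they do the work, as an engineer would, in place of code of your own. Each camera call takes 0.05 s, during which the arm holds its last target. There are 200 camera calls.

### The job

Put the four impact sockets back on the blue rail in order of size, one standing upright and centred on each rubber pad, mouth up. The smallest goes on the pad next to the square drive stud, and the largest on the pad at the handle end.

Things in the scene. Friction and masses are not known exactly. Their poses are not given: they have to be found in the camera images.
- socket_small: The smallest of four dark steel impact sockets: an upright round tube, 26 mm outside diameter, 44 mm tall, with a hexagonal mouth on top, about 100 g. It starts standing upright on a cardboard sheet 3 mm thick that lies flat on the bench. Origin at the centre of its underside, z up along its axis.
- socket_medium: The second smallest of four dark steel impact sockets: an upright round tube, 34 mm outside diameter, 56 mm tall, with a hexagonal mouth on top, about 200 g. It starts standing upright on a cardboard sheet 3 mm thick that lies flat on the bench. Origin at the centre of its underside, z up along its axis.
- socket_large: The second largest of four dark steel impact sockets: an upright round tube, 43 mm outside diameter, 68 mm tall, with a hexagonal mouth on top, about 360 g. It starts standing upright on a cardboard sheet 3 mm thick that lies flat on the bench. Origin at the centre of its underside, z up along its axis.
- socket_huge: The largest of four dark steel impact sockets: an upright round tube, 52 mm outside diameter, 80 mm tall, with a hexagonal mouth on top, about 550 g. It starts standing upright on a cardboard sheet 3 mm thick that lies flat on the bench. Origin at the centre of its underside, z up along its axis.
- pad1: One of four identical flat round black rubber pads, 58 mm in diameter, 3 mm thick, in a straight row 70 mm apart along the top of a flat blue steel rail (360 x 90 x 12 mm), 105 mm along the rail's -x from the rail's middle. Fixed. Origin at the centre of its underside, which is the rail's top, 12 mm above the bench: the pad's top is 3 mm above its origin. Its x axis points along the rail from pad1 to pad4, y across the rail, z up.
- pad2: One of four identical flat round black rubber pads, 58 mm in diameter, 3 mm thick, in a straight row 70 mm apart along the top of a flat blue steel rail (360 x 90 x 12 mm), 35 mm along the rail's -x from the rail's middle. Fixed. Origin at the centre of its underside, which is the rail's top, 12 mm above the bench: the pad's top is 3 mm above its origin. Its x axis points along the rail from pad1 to pad4, y across the rail, z up.
- pad3: One of four identical flat round black rubber pads, 58 mm in diameter, 3 mm thick, in a straight row 70 mm apart along the top of a flat blue steel rail (360 x 90 x 12 mm), 35 mm along the rail's +x from the rail's middle. Fixed. Origin at the centre of its underside, which is the rail's top, 12 mm above the bench: the pad's top is 3 mm above its origin. Its x axis points along the rail from pad1 to pad4, y across the rail, z up.
- pad4: One of four identical flat round black rubber pads, 58 mm in diameter, 3 mm thick, in a straight row 70 mm apart along the top of a flat blue steel rail (360 x 90 x 12 mm), 105 mm along the rail's +x from the rail's middle. Fixed. Origin at the centre of its underside, which is the rail's top, 12 mm above the bench: the pad's top is 3 mm above its origin. Its x axis points along the rail from pad1 to pad4, y across the rail, z up.
- stud: The square drive stud fixed at one end of the rail (which end varies): a bright steel plate 34 x 60 x 8 mm with an upright 19 mm square post on it, 28 mm tall in all. The centre of the nearest pad is 45 mm from it along the rail. Origin at the centre of its underside, on the rail's top. The rail's other end has a bright round bar handle across the rail instead, 23 mm tall.
Mind the look-alikes: they are no part of the job. What is shaped like the socket_large but green is not meant.

How it is judged:
By the outcome, as a careful person would: the job done as asked, in the order asked, and still so for the second after the job is handed in, with the robot touching nothing.
It also fails if it takes over 141 s, if anything falls off the work surface, if the arm or the gripper's body presses on something with over 40 N, if the wrist force passes 120 N, or if a joint passes its speed limit or range.

## Working session

There is one attempt and no reset: what is moved stays moved. The work goes in short steps, Python scripts to look and compute and a tool call to move; the robot and the scene stay as the last step left them, time stands still between calls to the robot, and variables do not carry over. Pictures are saved under pics/ and viewed, at most 14 in all, crops included, and the job is handed in when it is done.

Besides the shell and the picture viewer there is one more tool, called by a JSON object that holds its "method" and its "body". move_arm: Moves the arm, as the interface text tells. Its arguments: {"type":"object","properties":{"commands":{"type":"array","items":{"type":"number"}},"grip":{"type":"number"},"force":{"type":"number"}},"required":["commands"]}

```bash
ls; mkdir -p pics; python3 - <<'E'
from bench import sensors, vision, r, recognise, masks_of
import cv2,numpy as np
o=sensors.get_obs();print({k:np.round(v,3) for k,v in o.items()})
for n in ["scene","top","wrist"]:
    im=vision.capture(n);cv2.imwrite(f"pics/{n}0.png",im[:,:,::-1]);print(n,vision.camera_info(n))
    if n!="wrist":
        for t in ["socket_small","socket_medium","socket_large","socket_huge","pad1","stud"]:
            print(t,[(np.round(d["extent"]).tolist(),round(d["confidence"],2)) for d in recognise(n,t)])
E
```

```text
pics
{'time': np.float64(0.0), 'q': array([ 1.213,  0.151,  1.438, -0.   ,  1.554, -0.134]), 'qd': array([ 0.002,  0.   , -0.001,  0.   ,  0.001,  0.   ]), 'tau': array([-4.0000e-03, -7.1306e+01, -5.7088e+01, -0.0000e+00,  9.0000e-03,
        0.0000e+00]), 'ee_pos': array([127.551, 560.417, 230.683]), 'orientation': array([ 0.112,  0.994, -0.001, -0.   ]), 'ft_force': array([-0.176,  0.36 ,  0.561]), 'moment': array([ 0.006, -0.011, -0.024]), 'grasp_force': np.float64(0.0), 'grip_width': np.float64(0.999)}
scene {'fov_y': 50.25426333769887, 'cx': 275.15906050698226, 'cy': 204.68951761493688, 'rvec': array([ 1.5442199 ,  2.07835346, -0.76917668]), 'tvec': array([ 221.73751681, -348.3482221 , 1218.980648  ])}
socket_small [([230.0, 226.0, 246.0, 251.0], 0.76)]
socket_medium [([261.0, 176.0, 280.0, 207.0], 0.87), ([227.0, 223.0, 247.0, 252.0], 0.73)]
socket_large [([166.0, 196.0, 199.0, 236.0], 0.76), ([116.0, 166.0, 140.0, 200.0], 0.56)]
socket_huge [([201.0, 144.0, 226.0, 187.0], 0.63), ([386.0, 188.0, 412.0, 208.0], 0.2)]
pad1 [([374.0, 243.0, 411.0, 264.0], 0.84), ([369.0, 270.0, 40
[... 537 characters left out ...]
ocket_huge [([347.0, 228.0, 378.0, 251.0], 0.71)]
pad1 [([177.0, 223.0, 204.0, 248.0], 0.87), ([179.0, 160.0, 203.0, 187.0], 0.72), ([177.0, 252.0, 202.0, 275.0], 0.58), ([178.0, 190.0, 206.0, 216.0], 0.55)]
stud [([178.0, 277.0, 202.0, 292.0], 0.85)]
wrist {'fov_y': 58.90118917195681, 'cx': 273.33025889756624, 'cy': 210.61721228568157, 'tool_from_camera': array([[ 6.99649656e-04, -9.61751803e-01, -2.73921487e-01,
         6.99958773e+01],
       [ 9.99999748e-01,  6.40682121e-04,  3.04730732e-04,
         1.06230473e+00],
       [-1.17578732e-04, -2.73921631e-01,  9.61752009e-01,
        -1.42384152e+02],
       [ 0.00000000e+00,  0.00000000e+00,  0.00000000e+00,
         1.00000000e+00]])}
```

View pics/scene0.png

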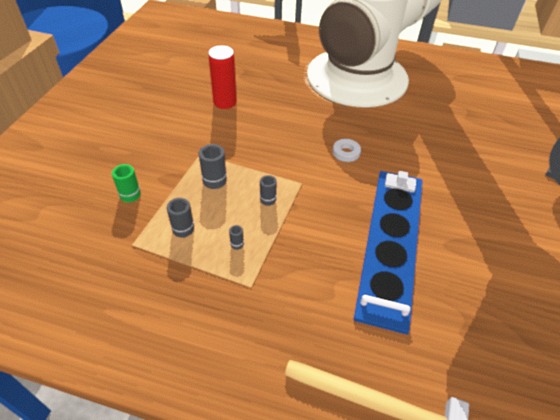

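View pics/top0.png

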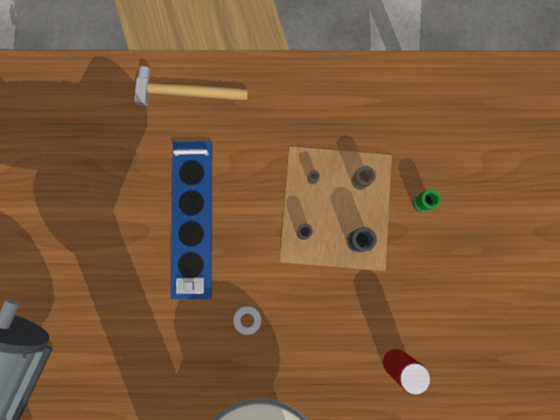

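```bash
cat > h.py <<'E'
from bench import sensors, vision, r, recognise, masks_of
import cv2,numpy as np
from scipy.optimize import least_squares
from scipy.spatial.transform import Rotation as R
SZ={"small":(26,44),"medium":(34,56),"large":(43,68),"huge":(52,80)}
def cam(n,o=None):
    c=vision.camera_info(n);f=210/np.tan(np.radians(c["fov_y"]/2))
    K=np.array([[f,0,c["cx"]],[0,f,c["cy"]],[0,0,1]])
    if n!="wrist": return K,R.from_rotvec(c["rvec"]).as_matrix(),np.array(c["tvec"])
    T=np.eye(4);T[:3,:3]=R.from_quat(o["orientation"]).as_matrix();T[:3,3]=o["ee_pos"]
    M=np.linalg.inv(T@np.array(c["tool_from_camera"]));return K,M[:3,:3],M[:3,3]
def proj(C,P):
    K,Rm,t=C;p=(np.atleast_2d(P)@Rm.T+t)@K.T;return p[:,:2]/p[:,2:]
def ray(C,uv,z):
    K,Rm,t=C;c=-Rm.T@t;d=Rm.T@np.linalg.inv(K)@np.array([uv[0],uv[1],1.]);return c+d*(z-c[2])/d[2]
def cyl(x,y,z0,d,h):
    a=np.linspace(0,2*np.pi,60);e=np.c_[np.cos(a),np.sin(a)]*d/2+[x,y]
    return np.r_[np.c_[e,0*a+z0],np.c_[e,0*a+z0+h]]
def box(p): return np.r_[p.min(0),p.max(0)]
def fitbox(obs,z0,d,h,x0):  # obs: list of (C,extent)
    f=lambda v:np.concatenate([box(proj(C,cyl(*v,z0,d,h)))-e for C,e in obs])
    s=least_squares(f,x0,loss="soft_l1");return s.x,np.round(s.fun,1)
E
python3 - <<'E'
from h import *
T=cam("top");S=cam("scene")
A={"small":([308,170,320,184],[230,226,246,251]),"medium":([295,222,312,240],[261,176,280,207]),"large":([353,166,377,189],[166,196,199,236]),"huge":([347,228,378,251],[201,144,226,187])}
for k,(a,b) in A.items():
    x0=ray(T,[(a[0]+a[2])/2,(a[1]+a[3])/2],30)[:2]
    print(k,[ (s[0].round(1),s[1]) for s in (fitbox([(T,a)],3,*SZ[k],x0),fitbox([(S,b)],3,*SZ[k],x0),fitbox([(T,a),(S,b)],3,*SZ[k],x0))])
for n,C in (("top",T),("scene",S)):
    im=cv2.imread(f"pics/{n}0.png").max(2);hsv=cv2.cvtColor(cv2.imread(f"pics/{n}0.png"),cv2.COLOR_BGR2HSV)
    m=(im<45).astype(np.uint8);nl,_,st,ce=cv2.connectedComponentsWithStats(m)
    for s,c in zip(st,ce):
        if 250<s[4]<1100: print(n,s.tolist(),ray(C,c+0,15).round(1))
for n,C,uv in (("top",T,[[190,286],[190,153],[428,200],[247,320],[284,262],[392,155]]),):
    for u in uv: print(u,ray(C,u,30).round())
E
```

```text
small [(array([ 630.8, -124.4]), array([-0.5, -0.5,  0.5,  0.6])), (array([ 632. , -116.2]), array([ 0.3, -0.5, -0.3,  0.5])), (array([ 631.2, -118.4]), array([-3.1, -0.7, -2.2,  0.4, -0.7, -1.1, -1.3, -0.1]))]
medium [(array([507.6, -99. ]), array([ 0.1,  0.4, -0.1, -0.4])), (array([507.6, -92.4]), array([ 0.7, -0.4, -0.7,  0.4])), (array([507.5, -95.2]), array([-1.6,  0.5, -1.9, -0.4, -0.7, -0.8, -2.1,  0. ]))]
large [(array([ 626.7, -237.2]), array([-0.6, -0.9,  0.6,  0.9])), (array([ 621.9, -228.9]), array([ 1.9, -0.6, -2.8,  0.6])), (array([ 623.9, -233.2]), array([-2.3,  0.4, -1.2,  2.1, -0.8, -0.3, -5.3,  0.9]))]
huge [(array([ 487. , -226.6]), array([ 0.1, -1.2, -0.1,  1.5])), (array([ 482.4, -220. ]), array([-1.6, -1.8,  2.2,  1.2])), (array([ 485. , -224.7]), array([-0.7, -0.3, -0.9,  2.4, -4.3, -1.5, -0.3,  1.5]))]
top [180, 161, 23, 24, 427] [644.3 156.   15. ]
top [179, 191, 24, 24, 443] [574. 155.  15.]
top [179, 222, 24, 24, 453] [504.4 153.8  15. ]
top [179, 253, 24, 24, 461] [434.2 152.6  15. ]
top [0, 316, 49, 30, 931] [286.9 512.7  15. ]
scene [385, 190, 26, 19, 368] [435.2 155.3  15. ]
scene [381, 215, 28, 21, 419] [505.5 155.8  15. ]
scene [377, 242, 29, 24, 488] [575.4 157.4  15. ]
scene [371, 272, 31, 28, 583] [645.  158.2  15. ]
[190, 286] [388. 149.  30.]
[190, 153] [686. 156.  30.]
[428, 200] [ 578. -380.   30.]
[247, 320] [315.  24.  30.]
[284, 262] [440. -56.  30.]
[392, 155] [ 681. -303.   30.]
```

{"method": "move_arm", "body": {"commands": [0, 0, 0, -2.57, 0, 0, 0, -2.57, 0, 0, 0, -2.57, 0, 0, 0, -2.57, 0, 0, 0, -2.57]}}

```text
time: 1.25
ee_pos: [127.6, 560.6, 231.3]
orientation: [-0.001, 1.0, -0.0, -0.0]
ft_force: [-0.1, 0.4, -0.2]
grip_width: 1.003
grasp_force: 0.0
```

{"method": "move_arm", "body": {"commands": [-0.0255, -0.027, -0.001, 0, -0.0255, -0.027, -0.001, 0, -0.0255, -0.027, -0.001, 0, -0.0255, -0.027, -0.001, 0, -0.0255, -0.027, -0.001, 0]}}

```text
time: 1.75
ee_pos: [255.9, 424.5, 236.4]
orientation: [-0.0, 1.0, 0.0, 0.0]
ft_force: [-0.3, 0.3, -0.1]
grip_width: 0.997
grasp_force: 0.0
```

{"method": "move_arm", "body": {"commands": [-0.0255, -0.027, -0.001, 0, -0.0255, -0.027, -0.001, 0, -0.0255, -0.027, -0.001, 0, -0.0255, -0.027, -0.001, 0, -0.0255, -0.027, -0.001, 0]}}

```text
time: 2.25
ee_pos: [383.6, 289.5, 241.5]
orientation: [-0.0, 1.0, 0.0, 0.0]
ft_force: [0.9, 1.0, -0.5]
grip_width: 0.996
grasp_force: 0.0
```

{"method": "move_arm", "body": {"commands": [-0.0255, -0.027, -0.001, 0, -0.0255, -0.027, -0.001, 0, -0.0255, -0.027, -0.001, 0, -0.0255, -0.027, -0.001, 0, 0, 0, 0, 0]}}

```text
time: 2.75
ee_pos: [487.0, 180.0, 244.9]
orientation: [0.001, 1.0, -0.0, -0.0]
ft_force: [-0.9, -0.1, -0.1]
grip_width: 0.997
grasp_force: 0.0
```

```bash
cat >> h.py <<'E'
def pads(o,im):
    C=cam("wrist",o);m=(im.max(2)<60).astype(np.uint8)
    nl,_,st,ce=cv2.connectedComponentsWithStats(m)
    for s,c in zip(st,ce):
        if s[4]>800: print(s.tolist(),c.round(),ray(C,c,15).round(1))
E
python3 - <<'E'
from h import *
o=sensors.get_obs();im=vision.capture("wrist");cv2.imwrite("pics/w1.png",im[:,:,::-1]);pads(o,im)
E
```

```text
[0, 0, 560, 420, 188507] [281. 176.] [486.9 188.3  15. ]
[220, 94, 56, 58, 2538] [247. 122.] [433.6 155.8  15. ]
[224, 167, 53, 52, 2155] [250. 192.] [503.5 156.9  15. ]
[227, 232, 51, 47, 1873] [252. 255.] [573.2 158.   15. ]
[0, 271, 560, 149, 38015] [284. 375.] [726.5 193.2  15. ]
[231, 291, 48, 44, 1619] [254. 313.] [642.9 158.9  15. ]
```

View pics/w1.png

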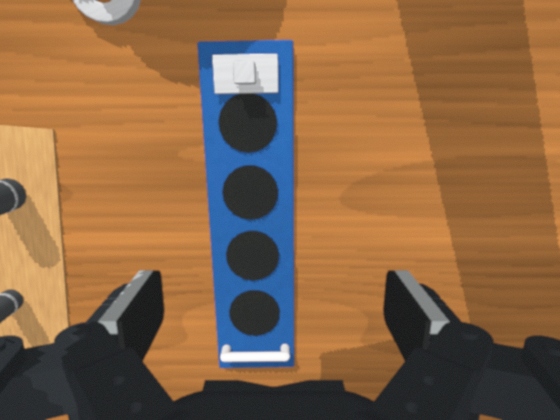

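{"method": "move_arm", "body": {"commands": [-0.005, -0.035, 0, 0, -0.005, -0.035, 0, 0, -0.005, -0.035, 0, 0, -0.005, -0.035, 0, 0, -0.005, -0.035, 0, 0]}}

```text
time: 3.3
ee_pos: [509.6, 7.4, 245.5]
orientation: [-0.001, 1.0, 0.0, 0.0]
ft_force: [0.5, 0.7, 0.3]
grip_width: 0.999
grasp_force: 0.0
```

{"method": "move_arm", "body": {"commands": [-0.005, -0.035, 0, 0, -0.005, -0.035, 0, 0, -0.005, -0.035, 0, 0, -0.005, -0.035, 0, 0, 0, -0.03, 0, 0]}}

```text
time: 3.8
ee_pos: [530.1, -162.9, 245.3]
orientation: [-0.001, 1.0, 0.0, 0.0]
ft_force: [1.1, -0.1, 0.1]
grip_width: 1.004
grasp_force: 0.0
```

{"method": "move_arm", "body": {"commands": [0, 0, 0, 0, 0, 0, 0, 0, 0, 0, 0, 0, 0, 0, 0, 0, 0, 0, 0, 0]}}

```text
time: 4.3
ee_pos: [530.1, -161.3, 245.5]
orientation: [-0.001, 1.0, -0.0, 0.0]
ft_force: [-0.3, -0.1, -0.6]
grip_width: 0.997
grasp_force: 0.0
```

```bash
python3 - <<'E'
from h import *
o=sensors.get_obs();im=vision.capture("wrist");cv2.imwrite("pics/w2.png",im[:,:,::-1]);C=cam("wrist",o)
x0={"small":(631,-120),"medium":(507,-95),"large":(624,-233),"huge":(485,-223)}
for k in SZ:
    for d in masks_of("wrist","socket_"+k)[:3]:
        s=fitbox([(C,d["extent"]+np.array([0,0,1,1]))],3,*SZ[k],x0[k]);print(k,round(d["confidence"],2),np.round(d["extent"]),s[0].round(1),s[1])
E
```

```text
small 0.3 [167. 104. 236. 171.] [ 504.7 -242.6] [  1.9  32.5 -31.5  -3.2]
medium 0.55 [318. 137. 365. 175.] [506.2 -95.9] [ 1.6 -3.1 -1.1  1.6]
large 0.85 [ 22. 195.  99. 253.] [ 572.6 -366.2] [-1.1 -2.1  2.1  1.7]
large 0.73 [180. 242. 228. 310.] [ 628.6 -227.8] [-1.3  0.9  2.7 -0.7]
huge 0.79 [171. 105. 241. 172.] [ 488.  -217.4] [-0.4  1.1  0.5 -0.8]
```

View pics/w2.png

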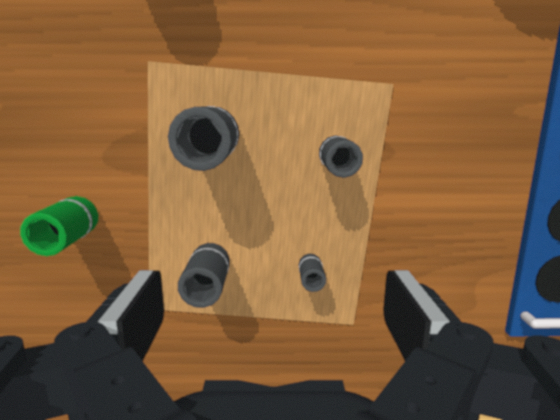

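```bash
cat >> h.py <<'E'
def socks(o,im,x0,z0=3,dbg=False):
    """fit each socket's outline by mask IoU-free bbox of low-saturation pixels near expected place"""
    C=cam("wrist",o);a=im.astype(int);m=((a.max(2)-a.min(2)<25)&(a.max(2)<150)).astype(np.uint8)
    n,l,st,ce=cv2.connectedComponentsWithStats(m)
    for k,p in x0.items():
        c=proj(C,[[*p,z0+SZ[k][1]/2]])[0]
        i=min((i for i in range(1,n) if st[i][4]>150),key=lambda i:np.hypot(*(ce[i]-c)))
        s=st[i];e=np.array([s[0],s[1],s[0]+s[2],s[1]+s[3]])-.5
        v,res=fitbox([(C,e)],z0,*SZ[k],p);print(k,s.tolist(),v.round(1),res)
E
python3 - <<'E'
from h import *
o=sensors.get_obs();im=cv2.imread("pics/w2.png")
socks(o,im,{"small":(631,-120),"medium":(507,-95),"large":(626,-230),"huge":(487,-220)})
E
```

```text
small [299, 254, 27, 37, 757] [ 630.3 -120.5] [-0.9 -1.8  0.7  1.5]
medium [319, 136, 43, 41, 1322] [506. -99.] [-1.6 -1.3  1.   1.1]
large [178, 244, 51, 63, 2346] [ 626.4 -230.4] [-1.1 -2.4  1.7  1.8]
huge [168, 107, 71, 64, 3498] [ 487.3 -221. ] [-0.8 -0.8  1.2  0.7]
```

{"method": "move_arm", "body": {"commands": [-0.02, 0.0082, 0.02, 0, -0.02, 0.0082, 0.02, 0, -0.02, 0.0082, 0.02, 0, -0.02, 0.0082, 0.02, 0, -0.02, 0.0082, 0.02, 0]}}

```text
time: 5.05
ee_pos: [630.7, -120.7, 144.4]
orientation: [-0.0, 1.0, -0.0, -0.0]
ft_force: [-0.5, 0.3, 0.0]
grip_width: 0.998
grasp_force: 0.0
```

{"method": "move_arm", "body": {"commands": [0, 0, 0.03, 0, 0, 0, 0.03, 0, 0, 0, 0.03, 0, 0, 0, 0.02, 0, 0, 0, 0, 0]}}

```text
time: 5.55
ee_pos: [628.4, -120.7, 32.3]
orientation: [-0.0, 1.0, 0.001, -0.002]
ft_force: [1.0, -0.3, -0.5]
grip_width: 1.001
grasp_force: 0.0
```

```bash
python3 - <<'E'
from h import *
o=sensors.get_obs();im=vision.capture("wrist");cv2.imwrite("pics/w3.png",im[:,:,::-1]);print(o["ee_pos"].round(1))
print(proj(cam("wrist",o),cyl(630.3,-120.5,3,26,44))[[0,15,30,45]].round())
E
```

```text
[ 628.4 -120.7   32.3]
[[271. 279.]
 [297. 254.]
 [270. 230.]
 [245. 257.]]
```

View pics/w3.png

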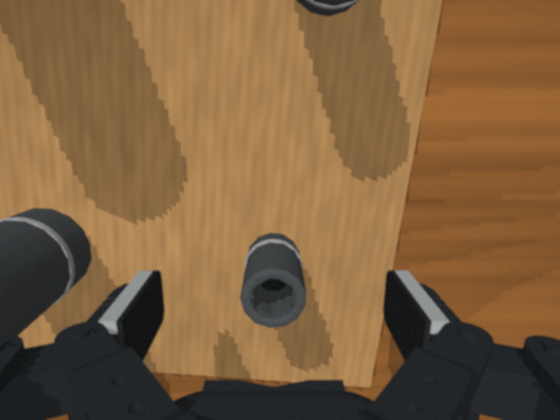

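{"method": "move_arm", "body": {"commands": [0, 0, 0.01, 0, 0, 0, 0.01, 0, 0, 0, 0, 0, 0, 0, 0, 0, 0, 0, 0, 0]}}

```text
time: 6.1
ee_pos: [630.2, -121.2, 15.8]
orientation: [-0.0, 1.0, -0.0, 0.0]
ft_force: [0.2, -0.3, 0.2]
grip_width: 0.999
grasp_force: 0.0
```

{"method": "move_arm", "body": {"commands": [0, 0, 0, 0, 0, 0, 0, 0, 0, 0, 0, 0, 0, 0, 0, 0, 0, 0, 0, 0], "grip": 1, "force": 40}}

```text
time: 6.6
ee_pos: [630.0, -121.2, 15.5]
orientation: [-0.0, 1.0, -0.0, 0.0]
ft_force: [-1.0, -0.6, 2.2]
grip_width: 0.287
grasp_force: 39.3
```

{"method": "move_arm", "body": {"commands": [0, 0, 0, 0, 0, 0, 0, 0, 0, 0, 0, 0, 0, 0, 0, 0, 0, 0, 0, 0]}}

```text
time: 7.1
ee_pos: [630.0, -121.2, 15.4]
orientation: [-0.0, 1.0, -0.0, 0.0]
ft_force: [-0.5, -1.7, 4.2]
grip_width: 0.281
grasp_force: 39.7
```

{"method": "move_arm", "body": {"commands": [0, 0, -0.02, 0, 0, 0, -0.025, 0, 0, 0, -0.025, 0, 0, 0, -0.02, 0, 0, 0, -0.01, 0]}}

```text
time: 7.6
ee_pos: [630.4, -121.2, 116.9]
orientation: [-0.0, 1.0, -0.0, 0.001]
ft_force: [0.1, -0.1, -1.5]
grip_width: 0.286
grasp_force: 39.5
```

{"method": "move_arm", "body": {"commands": [0.0196, 0.0277, 0, 0, 0.0196, 0.0277, 0, 0, 0.0196, 0.0277, 0, 0, 0.0196, 0.0277, 0, 0, 0.0196, 0.0277, 0, 0]}}

```text
time: 8.1
ee_pos: [530.6, 18.3, 114.5]
orientation: [-0.0, 1.0, 0.0, -0.001]
ft_force: [0.6, 0.2, -1.2]
grip_width: 0.286
grasp_force: 39.6
```

{"method": "move_arm", "body": {"commands": [0.0196, 0.0277, 0, 0, 0.0196, 0.0277, 0, 0, 0.0196, 0.0277, 0, 0, 0.0196, 0.0277, 0, 0, 0.0196, 0.0277, 0, 0]}}

```text
time: 8.6
ee_pos: [432.5, 156.7, 114.6]
orientation: [-0.0, 1.0, -0.0, -0.0]
ft_force: [0.4, 0.7, -1.0]
grip_width: 0.284
grasp_force: 39.6
```

{"method": "move_arm", "body": {"commands": [0, 0, 0.015, 0, 0, 0, 0.015, 0, 0, 0, 0.015, 0, 0, 0, 0.015, 0, 0, 0, 0, 0]}}

```text
time: 9.1
ee_pos: [432.4, 155.6, 53.2]
orientation: [-0.0, 1.0, -0.0, -0.002]
ft_force: [-0.7, -0.4, -1.4]
grip_width: 0.287
grasp_force: 39.6
```

```bash
python3 - <<'E'
from h import *
o=sensors.get_obs();im=vision.capture("wrist");cv2.imwrite("pics/w4.png",im[:,:,::-1]);print(o["ee_pos"].round(1))
E
```

```text
[432.4 155.6  53.2]
```

View pics/w4.png

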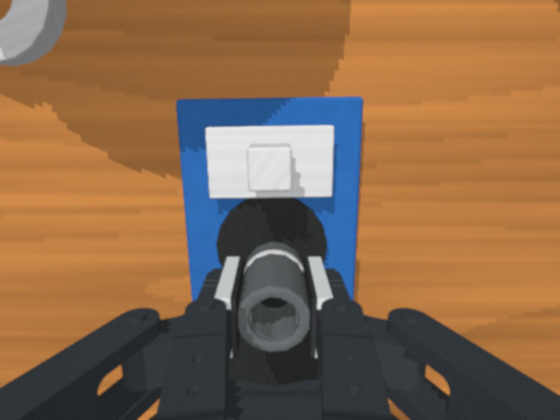

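{"method": "move_arm", "body": {"commands": [0, 0, 0.01, 0, 0, 0, 0.01, 0, 0, 0, 0.005, 0, 0, 0, 0, 0, 0, 0, 0, 0]}}

```text
time: 9.65
ee_pos: [433.9, 155.8, 30.4]
orientation: [-0.0, 1.0, -0.0, -0.0]
ft_force: [-0.5, -0.0, -1.9]
grip_width: 0.283
grasp_force: 39.6
```

{"method": "move_arm", "body": {"commands": [0, 0, 0, 0, 0, 0, 0, 0, 0, 0, 0, 0, 0, 0, 0, 0, 0, 0, 0, 0]}}

```text
time: 10.15
ee_pos: [433.8, 155.7, 30.4]
orientation: [-0.0, 1.0, -0.0, 0.0]
ft_force: [-0.2, -0.1, -1.3]
grip_width: 0.283
grasp_force: 39.6
```

{"method": "move_arm", "body": {"commands": [0, 0, 0.0015, 0, 0, 0, 0.0015, 0, 0, 0, 0, 0, 0, 0, 0, 0, 0, 0, 0, 0]}}

```text
time: 10.65
ee_pos: [434.0, 155.8, 27.4]
orientation: [-0.0, 1.0, 0.0, 0.0]
ft_force: [0.0, -0.2, 4.2]
grip_width: 0.282
grasp_force: 40.2
```

{"method": "move_arm", "body": {"commands": [0, 0, 0, 0, 0, 0, 0, 0, 0, 0, 0, 0, 0, 0, 0, 0, 0, 0, 0, 0], "grip": -1}}

```text
time: 11.15
ee_pos: [433.8, 155.7, 27.3]
orientation: [-0.0, 1.0, -0.0, -0.0]
ft_force: [-0.1, -0.4, 0.1]
grip_width: 1.003
grasp_force: 0.0
```

{"method": "move_arm", "body": {"commands": [0, 0, 0, 0, 0, 0, -0.01, 0, 0, 0, -0.03, 0, 0, 0, -0.03, 0, 0, 0, -0.03, 0]}}

```text
time: 11.65
ee_pos: [433.7, 155.7, 129.2]
orientation: [-0.0, 1.0, -0.0, 0.0]
ft_force: [0.5, -0.1, 0.4]
grip_width: 0.997
grasp_force: 0.0
```

```bash
python3 - <<'E'
from h import *
o=sensors.get_obs();im=vision.capture("wrist");cv2.imwrite("pics/w5.png",im[:,:,::-1]);print(o["ee_pos"].round(1))
E
```

```text
[433.7 155.7 129.2]
```

View pics/w5.png

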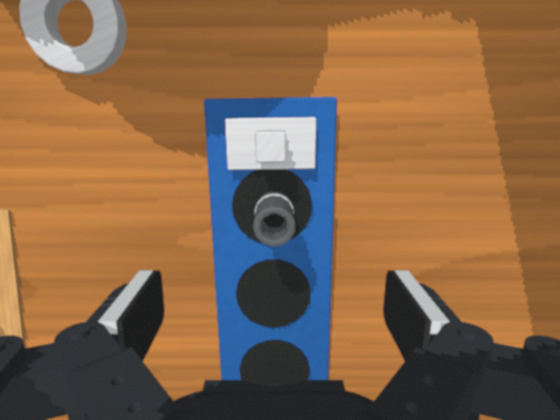

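```bash
python3 - <<'E'
from h import *
o=sensors.get_obs();im=cv2.imread("pics/w5.png");C=cam("wrist",o)
print("pred sock",box(proj(C,cyl(433.7,155.7,15,26,44))).round(1))
a=im.astype(int);sat=a.max(2)-a.min(2);reg=np.zeros(sat.shape,bool);reg[160:255,225:320]=1
s=reg&(a.max(2)>42)&(sat<25);s[:176]=0;n,l,st,ce=cv2.connectedComponentsWithStats(s.astype(np.uint8));i=1+st[1:,4].argmax();S=st[i];print("sock",S[:4],S[:2]+S[2:4])
e=S[[0,1]].tolist()+(S[:2]+S[2:4]).tolist();print(fitbox([(C,np.array(e)-.5)],15,26,44,(434,155)))
p=(reg&(sat<25)&(a.max(2)<120)).astype(np.uint8);ys,xs=np.nonzero(p);print("pad box",xs.min(),ys.min(),xs.max()+1,ys.max()+1)
print("pad fit",fitbox([(C,np.array([xs.min(),ys.min(),xs.max()+1,ys.max()+1])-.5)],15,58,.01,(434,155)))
E
```

```text
pred sock [249.3 183.5 291.8 239.3]
sock [233 176  78  70] [311 246]
(array([435.97143767, 155.59584064]), array([ 16.7,  11.1, -19. ,  -2.7]))
pad box 233 169 311 246
pad fit (array([439.02466809, 156.14207664]), array([-0.8,  0.3,  0.8, -0.2]))
```

```bash
python3 - <<'E'
from h import *
o=sensors.get_obs();im=vision.capture("wrist");cv2.imwrite("pics/w6.png",im[:,:,::-1]);C=cam("wrist",o);print(o["ee_pos"].round(1))
print("pred",box(proj(C,cyl(433.7,155.7,15,26,44))).round(1),box(proj(C,cyl(433.7,155.7,59,26,0.01))).round(1), "pad",box(proj(C,cyl(433.7,155.7,15,58,.01))).round(1))
g=im.max(2);print("r222",g[222,228:318].tolist());print("c260..",g[160:256,262].tolist());print(g[160:256,285].tolist())
E
```

```text
[435.5 156.1 134. ]
pred [249.3 183.5 291.8 239.3] [249.3 198.8 291.8 239.4] pad [230.9 161.2 310.9 238.6]
r222 [177, 178, 175, 177, 178, 178, 180, 179, 179, 170, 142, 97, 58, 46, 47, 47, 47, 48, 48, 47, 51, 50, 48, 53, 67, 88, 100, 102, 104, 103, 98, 89, 80, 68, 64, 61, 63, 64, 63, 61, 61, 61, 62, 61, 60, 61, 61, 63, 62, 59, 58, 58, 61, 63, 64, 66, 70, 82, 93, 92, 99, 104, 102, 100, 95, 80, 56, 39, 36, 35, 41, 44, 47, 44, 57, 84, 116, 144, 163, 168, 171, 177, 179, 180, 179, 180, 181, 181, 179, 181]
c260.. [170, 170, 175, 161, 120, 68, 43, 37, 38, 38, 40, 49, 48, 48, 47, 47, 46, 48, 50, 50, 45, 46, 50, 49, 49, 43, 49, 49, 53, 65, 87, 124, 151, 150, 123, 101, 91, 90, 88, 92, 92, 92, 92, 97, 105, 108, 106, 106, 104, 99, 95, 89, 77, 64, 62, 60, 61, 63, 63, 61, 62, 63, 64, 61, 64, 67, 69, 78, 87, 95, 102, 105, 108, 105, 101, 96, 91, 101, 129, 149, 168, 176, 176, 174, 174, 172, 172, 172, 172, 173, 174, 173, 176, 170, 149, 107]
[173, 174, 170, 156, 119, 75, 46, 38, 36, 39, 38, 40, 41, 38, 37, 37, 38, 36, 37, 37, 37, 36, 37, 39, 34, 38, 38, 36, 35, 39, 57, 93, 132, 157, 149, 122, 91, 80, 77, 75, 76, 76, 76, 80, 87, 92, 103, 106, 105, 102, 101, 100, 91, 84, 78, 74, 70, 72, 73, 74, 76, 80, 82, 85, 85, 87, 92, 98, 102, 105, 107, 106, 103, 99, 97, 93, 111, 131, 137, 139, 138, 139, 139, 138, 137, 138, 135, 139, 139, 139, 139, 136, 139, 138, 131, 111]
```

{"method": "move_arm", "body": {"commands": [-0.007, -0.0257, 0, 0, -0.007, -0.0257, 0, 0, -0.007, -0.0257, 0, 0, -0.007, -0.0257, 0, 0, -0.007, -0.0257, 0, 0]}}

```text
time: 12.25
ee_pos: [468.9, 26.2, 127.4]
orientation: [-0.0, 1.0, -0.0, -0.0]
ft_force: [-0.4, 1.0, 0.1]
grip_width: 1.003
grasp_force: 0.0
```

{"method": "move_arm", "body": {"commands": [-0.007, -0.0257, 0, 0, -0.007, -0.0257, 0, 0, -0.007, -0.0257, 0, 0, -0.007, -0.0257, 0, 0, -0.007, -0.0257, 0, 0]}}

```text
time: 12.75
ee_pos: [504.0, -102.3, 127.4]
orientation: [-0.0, 1.0, -0.0, -0.0]
ft_force: [-0.2, -0.7, 0.1]
grip_width: 1.0
grasp_force: 0.0
```

{"method": "move_arm", "body": {"commands": [0, 0, 0.02, 0, 0, 0, 0.02, 0, 0, 0, 0.01, 0, 0, 0, 0, 0, 0, 0, 0, 0]}}

```text
time: 13.25
ee_pos: [504.2, -101.2, 78.0]
orientation: [-0.0, 1.0, -0.0, 0.0]
ft_force: [0.6, 0.4, -0.3]
grip_width: 1.002
grasp_force: 0.0
```

```bash
python3 - <<'E'
from h import *
o=sensors.get_obs();im=vision.capture("wrist");cv2.imwrite("pics/w7.png",im[:,:,::-1]);print(o["ee_pos"].round(1))
socks(o,im,{"medium":(506,-99),"huge":(487,-220)})
E
```

```text
[ 504.2 -101.2   78. ]
medium [245, 202, 68, 93, 4989] [506.3 -97.5] [-2.2 -2.2  2.2  1.5]
huge [0, 155, 114, 142, 11148] [ 485.3 -181.3] [-0.8 -5.5 67.6  1.9]
```

{"method": "move_arm", "body": {"commands": [-0.002, 0.002, 0.02, 0, 0, 0, 0.02, 0, 0, 0, 0.014, 0, 0, 0, 0.005, 0, 0, 0, 0, 0]}}

```text
time: 13.8
ee_pos: [505.9, -99.2, 18.3]
orientation: [-0.0, 1.0, 0.0, -0.0]
ft_force: [-0.1, 0.7, -0.1]
grip_width: 0.995
grasp_force: 0.0
```

{"method": "move_arm", "body": {"commands": [0, 0, 0, 0, 0, 0, 0, 0, 0, 0, 0, 0, 0, 0, 0, 0, 0, 0, 0, 0]}}

```text
time: 14.3
ee_pos: [506.0, -99.3, 18.5]
orientation: [-0.0, 1.0, -0.0, 0.0]
ft_force: [-0.3, 0.1, -0.5]
grip_width: 1.002
grasp_force: 0.0
```

{"method": "move_arm", "body": {"commands": [0, 0, 0, 0, 0, 0, 0, 0, 0, 0, 0, 0, 0, 0, 0, 0, 0, 0, 0, 0], "grip": 1, "force": 50}}

```text
time: 14.8
ee_pos: [505.9, -99.3, 18.4]
orientation: [-0.0, 1.0, -0.0, 0.0]
ft_force: [-0.3, -0.2, 2.3]
grip_width: 0.375
grasp_force: 49.5
```

{"method": "move_arm", "body": {"commands": [0, 0, 0, 0, 0, 0, 0, 0, 0, 0, 0, 0, 0, 0, 0, 0, 0, 0, 0, 0]}}

```text
time: 15.3
ee_pos: [506.0, -99.3, 18.4]
orientation: [-0.0, 1.0, -0.0, 0.0]
ft_force: [-2.4, -1.2, 4.9]
grip_width: 0.377
grasp_force: 49.8
```

{"method": "move_arm", "body": {"commands": [0, 0, -0.02, 0, 0, 0, -0.025, 0, 0, 0, -0.025, 0, 0, 0, -0.02, 0, 0, 0, 0, 0]}}

```text
time: 15.8
ee_pos: [506.9, -99.5, 110.5]
orientation: [-0.0, 1.0, -0.001, 0.002]
ft_force: [-0.6, -0.3, -1.9]
grip_width: 0.377
grasp_force: 50.1
```

{"method": "move_arm", "body": {"commands": [0.0015, 0.0255, 0, 0, 0, 0.0255, 0, 0, 0, 0.0255, 0, 0, 0, 0.0255, 0, 0, 0, 0.0255, 0, 0]}}

```text
time: 16.3
ee_pos: [503.7, 29.4, 106.9]
orientation: [-0.0, 1.0, 0.0, -0.001]
ft_force: [0.1, 0.2, -1.8]
grip_width: 0.373
grasp_force: 50.2
```

{"method": "move_arm", "body": {"commands": [0, 0.0255, 0, 0, 0, 0.0255, 0, 0, 0, 0.0255, 0, 0, 0, 0.0255, 0, 0, 0, 0.0255, 0, 0]}}

```text
time: 16.8
ee_pos: [503.7, 156.8, 106.8]
orientation: [-0.0, 1.0, -0.0, -0.001]
ft_force: [-0.2, 0.5, -1.7]
grip_width: 0.378
grasp_force: 50.2
```

{"method": "move_arm", "body": {"commands": [0, 0, 0.02, 0, 0, 0, 0.02, 0, 0, 0, 0.02, 0, 0, 0, 0.01, 0, 0, 0, 0, 0]}}

```text
time: 17.3
ee_pos: [503.2, 155.6, 36.4]
orientation: [-0.0, 1.0, -0.0, -0.002]
ft_force: [0.2, -0.7, -1.7]
grip_width: 0.373
grasp_force: 50.3
```

{"method": "move_arm", "body": {"commands": [0, 0, 0, 0, 0, 0, 0, 0, 0, 0, 0, 0, 0, 0, 0, 0, 0, 0, 0, 0]}}

```text
time: 17.8
ee_pos: [504.4, 155.8, 38.6]
orientation: [-0.0, 1.0, -0.0, 0.0]
ft_force: [-0.0, -1.1, -1.1]
grip_width: 0.375
grasp_force: 50.3
```

{"method": "move_arm", "body": {"commands": [0, 0, 0.004, 0, 0, 0, 0.004, 0, 0, 0, 0, 0, 0, 0, 0, 0, 0, 0, 0, 0]}}

```text
time: 18.3
ee_pos: [504.5, 155.9, 30.3]
orientation: [-0.0, 1.0, 0.0, 0.0]
ft_force: [1.9, 1.3, 2.0]
grip_width: 0.374
grasp_force: 50.0
```

{"method": "move_arm", "body": {"commands": [0, 0, 0, 0, 0, 0, 0, 0, 0, 0, 0, 0, 0, 0, 0, 0, 0, 0, 0, 0], "grip": -1}}

```text
time: 18.8
ee_pos: [504.3, 155.8, 30.3]
orientation: [-0.0, 1.0, -0.0, -0.0]
ft_force: [-0.2, 1.1, -0.9]
grip_width: 1.001
grasp_force: 0.0
```

{"method": "move_arm", "body": {"commands": [0, 0, 0, 0, 0, 0, -0.01, 0, 0, 0, -0.03, 0, 0, 0, -0.03, 0, 0, 0, -0.03, 0]}}

```text
time: 19.3
ee_pos: [504.2, 155.8, 132.2]
orientation: [-0.0, 1.0, -0.0, 0.0]
ft_force: [-0.1, -0.3, 0.2]
grip_width: 1.003
grasp_force: 0.0
```

{"method": "move_arm", "body": {"commands": [0, 0, -0.01, 0, 0, 0, 0, 0, 0, 0, 0, 0, 0, 0, 0, 0, 0, 0, 0, 0]}}

```text
time: 19.8
ee_pos: [503.9, 155.7, 139.3]
orientation: [-0.0, 1.0, -0.0, -0.001]
ft_force: [-0.0, -0.5, 0.7]
grip_width: 0.999
grasp_force: 0.0
```

```bash
python3 - <<'E'
from h import *
o=sensors.get_obs();im=vision.capture("wrist");cv2.imwrite("pics/w8.png",im[:,:,::-1]);print(o["ee_pos"].round(1));C=cam("wrist",o)
for x,y,k in ((434,156,"small"),(504.5,156,"medium")): print(box(proj(C,cyl(x,y,15,*SZ[k]))).round(),box(proj(C,cyl(x,y,15,58,.01))).round())
E
```

```text
[503.9 155.7 139.3]
[249.  81. 294. 128.] [230.  60. 314. 147.]
[243. 181. 300. 254.] [233. 165. 311. 240.]
```

View pics/w8.png

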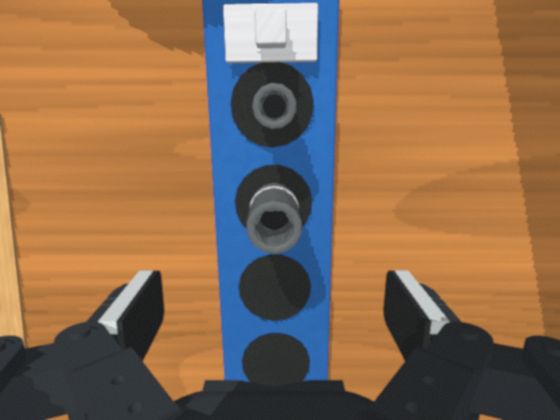

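{"method": "move_arm", "body": {"commands": [-0.0122, -0.0387, 0, 0, -0.0122, -0.0387, 0, 0, -0.0122, -0.0387, 0, 0, -0.0122, -0.0387, 0, 0, -0.0122, -0.0387, 0, 0]}}

```text
time: 20.35
ee_pos: [565.5, -39.3, 139.9]
orientation: [-0.0, 1.0, 0.0, -0.0]
ft_force: [1.1, 0.5, 0.6]
grip_width: 1.004
grasp_force: 0.0
```

{"method": "move_arm", "body": {"commands": [-0.0122, -0.0387, 0, 0, -0.0122, -0.0387, 0, 0, -0.0122, -0.0387, 0, 0, -0.0122, -0.0387, 0, 0, -0.0122, -0.0387, 0, 0]}}

```text
time: 20.85
ee_pos: [626.6, -232.8, 139.6]
orientation: [-0.0, 1.0, 0.0, -0.0]
ft_force: [-0.2, 0.3, 0.5]
grip_width: 1.003
grasp_force: 0.0
```

{"method": "move_arm", "body": {"commands": [0, 0, 0.02, 0, 0, 0, 0.02, 0, 0, 0, 0, 0, 0, 0, 0, 0, 0, 0, 0, 0]}}

```text
time: 21.35
ee_pos: [626.9, -231.1, 101.6]
orientation: [-0.0, 1.0, -0.0, 0.001]
ft_force: [0.1, -0.1, 0.1]
grip_width: 1.003
grasp_force: 0.0
```

```bash
python3 - <<'E'
from h import *
o=sensors.get_obs();im=vision.capture("wrist");cv2.imwrite("pics/w9.png",im[:,:,::-1]);print(o["ee_pos"].round(1))
socks(o,im,{"large":(626,-230),"huge":(487,-220)})
E
```

```text
[ 626.9 -231.1  101.6]
large [232, 183, 83, 104, 6634] [ 626.4 -230.1] [-1.7 -2.5  1.7  1.6]
huge [252, 0, 77, 26, 1427] [ 543.6 -225.1] [-30.1  -1.1  21.1 109.6]
```

{"method": "move_arm", "body": {"commands": [0, 0, 0.025, 0, 0, 0, 0.025, 0, 0, 0, 0.02, 0, 0, 0, 0.007, 0, 0, 0, 0, 0]}}

```text
time: 21.9
ee_pos: [626.4, -231.0, 23.3]
orientation: [-0.0, 1.0, 0.0, -0.0]
ft_force: [-0.3, -0.1, 1.0]
grip_width: 1.001
grasp_force: 0.0
```

{"method": "move_arm", "body": {"commands": [0, 0, 0, 0, 0, 0, 0, 0, 0, 0, 0, 0, 0, 0, 0, 0, 0, 0, 0, 0]}}

```text
time: 22.4
ee_pos: [626.6, -231.2, 23.6]
orientation: [-0.0, 1.0, -0.0, 0.0]
ft_force: [-0.1, 0.3, -0.3]
grip_width: 1.005
grasp_force: 0.0
```

{"method": "move_arm", "body": {"commands": [0, 0, 0, 0, 0, 0, 0, 0, 0, 0, 0, 0, 0, 0, 0, 0, 0, 0, 0, 0], "grip": 1, "force": 60}}

```text
time: 22.9
ee_pos: [626.7, -231.3, 23.6]
orientation: [-0.0, 1.0, -0.0, 0.0]
ft_force: [-1.0, 0.3, 4.6]
grip_width: 0.486
grasp_force: 61.3
```

{"method": "move_arm", "body": {"commands": [0, 0, 0, 0, 0, 0, 0, 0, 0, 0, 0, 0, 0, 0, 0, 0, 0, 0, 0, 0]}}

```text
time: 23.4
ee_pos: [626.6, -231.3, 23.6]
orientation: [-0.0, 1.0, -0.0, 0.0]
ft_force: [-0.3, 0.5, 6.0]
grip_width: 0.487
grasp_force: 61.4
```

{"method": "move_arm", "body": {"commands": [0, 0, -0.02, 0, 0, 0, -0.025, 0, 0, 0, -0.025, 0, 0, 0, -0.02, 0, 0, 0, -0.01, 0]}}

```text
time: 23.9
ee_pos: [626.7, -231.2, 124.7]
orientation: [-0.0, 1.0, -0.0, 0.001]
ft_force: [0.9, -0.1, -3.7]
grip_width: 0.488
grasp_force: 61.7
```

{"method": "move_arm", "body": {"commands": [0.0052, 0.0388, 0, 0, 0.0052, 0.0388, 0, 0, 0.0052, 0.0388, 0, 0, 0.0052, 0.0388, 0, 0, 0.0052, 0.0388, 0, 0]}}

```text
time: 24.4
ee_pos: [599.5, -35.6, 122.3]
orientation: [-0.0, 1.0, 0.0, -0.001]
ft_force: [0.2, 0.2, -3.8]
grip_width: 0.489
grasp_force: 61.8
```

{"method": "move_arm", "body": {"commands": [0.0052, 0.0388, 0, 0, 0.0052, 0.0388, 0, 0, 0.0052, 0.0388, 0, 0, 0.0052, 0.0388, 0, 0, 0.0052, 0.0388, 0, 0]}}

```text
time: 24.9
ee_pos: [573.4, 158.3, 122.3]
orientation: [-0.0, 1.0, -0.0, -0.001]
ft_force: [0.3, -1.0, -3.7]
grip_width: 0.489
grasp_force: 61.8
```

{"method": "move_arm", "body": {"commands": [0, 0, 0, 0, 0, 0, 0.02, 0, 0, 0, 0.02, 0, 0, 0, 0.02, 0, 0, 0, 0.015, 0]}}

```text
time: 25.4
ee_pos: [573.5, 156.4, 46.2]
orientation: [-0.0, 1.0, -0.0, -0.001]
ft_force: [0.3, -0.5, -2.6]
grip_width: 0.488
grasp_force: 62.1
```

{"method": "move_arm", "body": {"commands": [0, 0, 0, 0, 0, 0, 0, 0, 0, 0, 0, 0, 0, 0, 0, 0, 0, 0, 0, 0]}}

```text
time: 25.9
ee_pos: [574.6, 156.8, 48.9]
orientation: [-0.0, 1.0, 0.0, 0.0]
ft_force: [-0.3, 0.0, -2.9]
grip_width: 0.488
grasp_force: 62.1
```

Lower 13.3 mm, release, then head for the huge socket at (487,-222).

{"method": "move_arm", "body": {"commands": [0, 0, 0.005, 0, 0, 0, 0.005, 0, 0, 0, 0.0033, 0, 0, 0, 0, 0, 0, 0, 0, 0]}}

```text
time: 26.4
ee_pos: [574.5, 156.9, 35.6]
orientation: [-0.0, 1.0, -0.0, 0.0]
ft_force: [-4.8, -1.5, 10.0]
grip_width: 0.487
grasp_force: 63.1
```

{"method": "move_arm", "body": {"commands": [0, 0, 0, 0, 0, 0, 0, 0, 0, 0, 0, 0, 0, 0, 0, 0, 0, 0, 0, 0], "grip": -1}}

```text
time: 26.9
ee_pos: [574.3, 156.8, 34.9]
orientation: [-0.0, 1.0, -0.0, -0.0]
ft_force: [0.3, -0.5, 0.4]
grip_width: 0.997
grasp_force: 0.0
```

{"method": "move_arm", "body": {"commands": [0, 0, 0, 0, 0, 0, -0.01, 0, 0, 0, -0.03, 0, 0, 0, -0.03, 0, 0, 0, -0.03, 0]}}

```text
time: 27.4
ee_pos: [574.2, 156.8, 137.0]
orientation: [-0.0, 1.0, -0.0, 0.0]
ft_force: [0.0, 0.2, 0.6]
grip_width: 0.999
grasp_force: 0.0
```

{"method": "move_arm", "body": {"commands": [0.0087, -0.0378, -0.002, 0, 0.0087, -0.0378, -0.002, 0, 0.0087, -0.0378, -0.002, 0, 0.0087, -0.0378, -0.002, 0, 0.0087, -0.0378, -0.002, 0]}}

```text
time: 27.9
ee_pos: [530.4, -33.5, 146.0]
orientation: [-0.0, 1.0, -0.0, 0.0]
ft_force: [0.9, 0.2, 0.4]
grip_width: 0.995
grasp_force: 0.0
```

{"method": "move_arm", "body": {"commands": [0.0087, -0.0378, 0, 0, 0.0087, -0.0378, 0, 0, 0.0087, -0.0378, 0, 0, 0.0087, -0.0378, 0, 0, 0.0087, -0.0378, 0, 0]}}

```text
time: 28.4
ee_pos: [487.0, -222.7, 146.0]
orientation: [-0.0, 1.0, -0.0, 0.0]
ft_force: [1.3, 0.3, -0.2]
grip_width: 0.998
grasp_force: 0.0
```

{"method": "move_arm", "body": {"commands": [0, 0, 0.01, 0, 0, 0, 0.01, 0, 0, 0, 0, 0, 0, 0, 0, 0, 0, 0, 0, 0]}}

```text
time: 28.9
ee_pos: [487.9, -220.5, 125.5]
orientation: [-0.001, 1.0, -0.0, 0.0]
ft_force: [0.8, -0.0, -0.9]
grip_width: 1.002
grasp_force: 0.0
```

```bash
python3 - <<'E'
from h import *
o=sensors.get_obs();im=vision.capture("wrist");cv2.imwrite("pics/w10.png",im[:,:,::-1]);print(o["ee_pos"].round(1))
socks(o,im,{"huge":(487,-220)})
E
```

```text
[ 487.9 -220.5  125.5]
huge [223, 170, 96, 114, 8267] [ 487.2 -220.7] [-1.2 -2.3  1.2  1.5]
```

{"method": "move_arm", "body": {"commands": [0, -0.001, 0.03, 0, 0, 0, 0.03, 0, 0, 0, 0.025, 0, 0, 0, 0.0095, 0, 0, 0, 0, 0]}}

```text
time: 29.45
ee_pos: [487.3, -221.8, 30.0]
orientation: [-0.0, 1.0, 0.0, -0.001]
ft_force: [-0.7, 0.0, 0.2]
grip_width: 1.0
grasp_force: 0.0
```

{"method": "move_arm", "body": {"commands": [0, 0, 0, 0, 0, 0, 0, 0, 0, 0, 0, 0, 0, 0, 0, 0, 0, 0, 0, 0]}}

```text
time: 29.95
ee_pos: [487.6, -222.3, 30.9]
orientation: [-0.0, 1.0, -0.0, 0.0]
ft_force: [0.5, -0.1, 0.7]
grip_width: 1.002
grasp_force: 0.0
```

{"method": "move_arm", "body": {"commands": [0, 0, 0, 0, 0, 0, 0, 0, 0, 0, 0, 0, 0, 0, 0, 0, 0, 0, 0, 0], "grip": 1, "force": 75}}

```text
time: 30.45
ee_pos: [487.6, -222.1, 30.8]
orientation: [-0.0, 1.0, -0.0, 0.0]
ft_force: [-1.4, 1.3, 6.9]
grip_width: 0.581
grasp_force: 77.7
```

{"method": "move_arm", "body": {"commands": [0, 0, 0, 0, 0, 0, 0, 0, 0, 0, 0, 0, 0, 0, 0, 0, 0, 0, 0, 0]}}

```text
time: 30.95
ee_pos: [487.6, -222.2, 30.8]
orientation: [-0.0, 1.0, -0.0, 0.0]
ft_force: [-1.4, 2.4, 5.7]
grip_width: 0.58
grasp_force: 77.7
```

{"method": "move_arm", "body": {"commands": [0, 0, -0.02, 0, 0, 0, -0.025, 0, 0, 0, -0.025, 0, 0, 0, -0.025, 0, 0, 0, -0.015, 0]}}

```text
time: 31.45
ee_pos: [487.6, -222.3, 142.0]
orientation: [-0.0, 1.0, -0.0, 0.0]
ft_force: [0.1, -0.6, -5.9]
grip_width: 0.58
grasp_force: 78.3
```

{"method": "move_arm", "body": {"commands": [-0.0157, 0.038, 0, 0, -0.0157, 0.038, 0, 0, -0.0157, 0.038, 0, 0, -0.0157, 0.038, 0, 0, -0.0157, 0.038, 0, 0]}}

```text
time: 31.95
ee_pos: [566.0, -30.5, 140.0]
orientation: [-0.0, 1.0, 0.0, -0.0]
ft_force: [1.5, -0.7, -5.6]
grip_width: 0.579
grasp_force: 78.7
```

{"method": "move_arm", "body": {"commands": [-0.0157, 0.038, 0, 0, -0.0157, 0.038, 0, 0, -0.0157, 0.038, 0, 0, -0.0157, 0.038, 0, 0, -0.0157, 0.038, 0, 0]}}

```text
time: 32.45
ee_pos: [644.4, 159.6, 139.7]
orientation: [-0.0, 1.0, -0.0, -0.001]
ft_force: [0.7, -0.7, -4.6]
grip_width: 0.583
grasp_force: 78.6
```

{"method": "move_arm", "body": {"commands": [0, 0, 0, 0, 0, 0, 0.02, 0, 0, 0, 0.02, 0, 0, 0, 0.02, 0, 0, 0, 0.02, 0]}}

```text
time: 32.95
ee_pos: [643.8, 157.6, 59.0]
orientation: [-0.0, 1.0, -0.0, -0.001]
ft_force: [0.8, 0.1, -4.7]
grip_width: 0.58
grasp_force: 79.5
```

{"method": "move_arm", "body": {"commands": [0, 0, 0, 0, 0, 0, 0, 0, 0, 0, 0, 0, 0, 0, 0, 0, 0, 0, 0, 0]}}

```text
time: 33.45
ee_pos: [644.6, 157.9, 61.3]
orientation: [-0.0, 1.0, 0.0, 0.001]
ft_force: [0.1, -0.5, -5.3]
grip_width: 0.583
grasp_force: 79.0
```

Lower 18.3 mm, release, then back off up and toward the base to see the row.

{"method": "move_arm", "body": {"commands": [0, 0, 0.008, 0, 0, 0, 0.006, 0, 0, 0, 0.0043, 0, 0, 0, 0, 0, 0, 0, 0, 0]}}

```text
time: 33.95
ee_pos: [644.4, 157.9, 42.9]
orientation: [-0.0, 1.0, -0.0, 0.0]
ft_force: [-5.6, -0.3, 8.2]
grip_width: 0.583
grasp_force: 80.6
```

{"method": "move_arm", "body": {"commands": [0, 0, 0, 0, 0, 0, 0, 0, 0, 0, 0, 0, 0, 0, 0, 0, 0, 0, 0, 0], "grip": -1}}

```text
time: 34.45
ee_pos: [644.3, 157.9, 42.1]
orientation: [-0.0, 1.0, -0.0, -0.0]
ft_force: [0.1, -0.2, -0.0]
grip_width: 1.003
grasp_force: 0.0
```

{"method": "move_arm", "body": {"commands": [0, 0, 0, 0, 0, 0, -0.01, 0, 0, 0, -0.03, 0, 0, 0, -0.03, 0, 0, 0, -0.03, 0]}}

```text
time: 34.95
ee_pos: [644.2, 157.9, 144.2]
orientation: [-0.0, 1.0, -0.0, 0.0]
ft_force: [1.4, 0.3, -0.0]
grip_width: 0.997
grasp_force: 0.0
```

{"method": "move_arm", "body": {"commands": [0, 0, -0.03, 0, 0, 0, -0.03, 0, 0.01, 0, -0.03, 0, 0.02, 0, -0.01, 0, 0.02, 0, 0, 0]}}

```text
time: 35.45
ee_pos: [594.2, 157.9, 245.0]
orientation: [-0.0, 1.0, 0.0, 0.002]
ft_force: [-0.6, -0.6, -0.2]
grip_width: 0.995
grasp_force: 0.0
```

{"method": "move_arm", "body": {"commands": [0.015, 0, 0, 0, 0.015, 0, 0, 0, 0, 0, 0, 0, 0, 0, 0, 0, 0, 0, 0, 0]}}

```text
time: 35.95
ee_pos: [564.8, 157.8, 242.4]
orientation: [-0.0, 1.0, -0.0, 0.0]
ft_force: [0.1, -0.2, -0.1]
grip_width: 0.996
grasp_force: 0.0
```

```bash
python3 - <<'E'
from h import *
o=sensors.get_obs();im=vision.capture("wrist");t=vision.capture("top");s=vision.capture("scene");print(o["ee_pos"].round(1))
C=cam("wrist",o)
for i,k in enumerate(SZ): print(k,box(proj(C,cyl(434.3+70*i,155.7+i,15,*SZ[k]))).round(),"pad",box(proj(C,cyl(434.3+70*i,155.7+i,15,58,.01))).round())
cv2.imwrite("pics/w11.png",im[:,:,::-1])
a=cv2.resize(t[130:310,150:270],None,fx=3,fy=3,interpolation=2);b=cv2.resize(s[150:330,330:450],None,fx=3,fy=3,interpolation=2)
cv2.imwrite("pics/ts.png",np.hstack([a,b])[:,:,::-1])
E
```

```text
[564.8 157.8 242.4]
small [253.   7. 286.  51.] pad [238.  -0. 302.  69.]
medium [250.  95. 291. 137.] pad [241.  83. 301. 145.]
large [246. 165. 297. 227.] pad [243. 157. 301. 213.]
huge [243. 227. 303. 312.] pad [246. 224. 300. 275.]
```

View pics/w11.png

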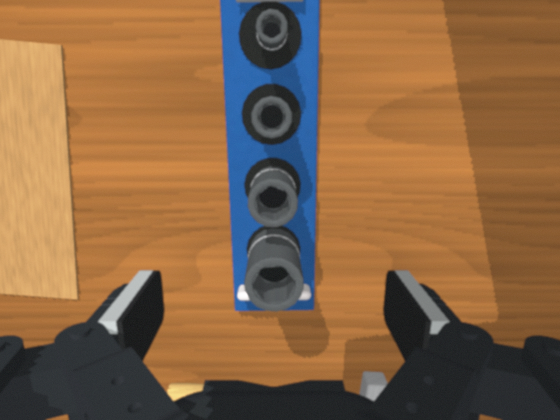

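View pics/ts.png

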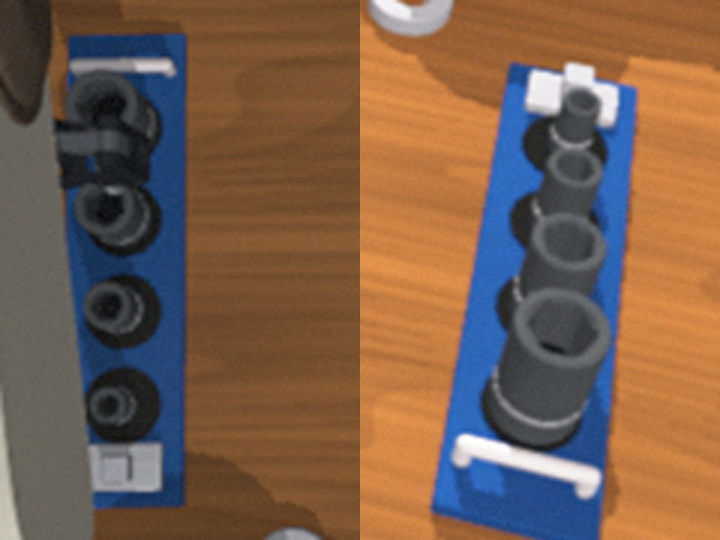

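The wrist view shows all four sockets upright in size order, with column centres within about 1 px of their pads (small about (271,30), huge about (274,280)). The scene view agrees.

```bash
python3 -c "
from bench import r
print(r.finish_job())"
```

```text
the job is handed in; nothing more can be done
None
```

All four sockets are standing mouth up on their pads in size order, smallest next to the stud and largest at the handle end, each centred to within about 2 mm by the camera images; the job was handed in at about 36 s on the robot's clock.

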